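Seat a scraper blade in its holder over the locating pin

ROBOT

A 6-joint arm with a two-finger parallel gripper is mounted at the origin on a cart in front of the work surface, level with it; the furniture and walls round the work are solid. World frame = base frame: x ahead of the robot, y to its left, z up, the work surface at z = 0. Lengths are in m, angles in rad, forces in N, time in s.
With the tool pointing down it reaches from about 0.35 to 0.975 m from the base axis. Payload 7.1 kg.
Tool frame: the origin (TCP) lies midway between the tips of the shut fingers; the grasp point (between the pads) lies 19 mm behind it (r.pinch_z is the distance from the TCP to the grasp point, in m); y points along the fingers, z is the direction in which the jaws open and shut, and the axes are right-handed (so a half turn about y gives the same grasp; the last joint's range is limited). The gripper opens to 88 mm and grips with 3 to 60 N. Pads are 20 mm wide; open, the fingers measure 115 mm over their backs; the gripper's body (75 mm by 178 mm) begins 61 mm behind the grasp point.
Start: joints at [-1.354, 0.423, 1.63, -0, 1.089, -0.019], TCP at [0.146, -0.608, 0.223] pointing down, gripper open.
Joint ranges: [-3, 3], [-0.9, 2.11], [0.09, 2.58], [-1.31, 4.45], [0.11, 2.69], [-2.54, 2.54]. Speed limits (rad/s): [2.39, 2.39, 3.01, 3.14, 3.14, 3.14].

INTERFACE

Orientations are given as [roll, pitch, yaw] about the fixed x, y, z axes, in that order (R = Rz(yaw) Ry(pitch) Rx(roll)).
In Python, from rig import telemetry, viewer, r gives the robot as it stands.
- The arm moves only by the tool jog_arm, never from a script. Its argument "increments" is a list of rows, each a list of 5 numbers: the closure, from 0 (fully open) to 1 (shut), then the shift along the tool's x, y, z in mm, then the turn about the tool's y in rad. A call has 1 to 10 rows; each row shifts and turns the commanded pose from where the row before left it, along the tool's axes as they then stand; what a row does not reach is not made up. A row lasts 1/8 s, in which the tool goes at most 62.5 mm and 10.7 degrees, less where a joint would pass 70% of its speed; a pose out of reach is approached as far as the arm can. A call with a gripper value outside its range is refused whole. The fingers move at their own pace and stop on an object; the grip force is fixed at half the most. Time passes only in rows, so rows that do not move let the fingers close. It gives the time, the measured TCP pose, the force and the opening at its end, in the units of the state.
- telemetry.read_state(): the state, without advancing time (a new reading comes with each control period).
- viewer.capture(name): name is "scene" or "side" or "wrist"; returns the picture (420x560x3 uint8, blue, green, red); there is no depth.
- viewer.camera_info(name): a dict with "vfov" (degrees; the focal length in pixels is half the picture's height over the tangent of half this angle, whatever the lens; pixels are square), "cx", "cy" (the principal point, pixels), "extrinsics" (4x4, takes a point from world to camera coordinates); the wrist camera has in their place "T_tool_cam" (4x4, takes a point from camera to tool coordinates, whose origin is the TCP and whose axes are the tool frame's). Camera axes: x right, y up, looking along -z (the intrinsics and any distortion apply to the point x, -y, -z); pixel columns grow to the right and rows downward; lengths in m; the calibration is good to about 2 mm. A picture is of the moment at which its call begins: read the wrist's pose just before it. camera_info takes no time and is no camera call.
- r.hand_in(): hands the job in, once; it reports no verdict.
The state is a dict: "clock": time; "joint_pos": joint angles; "joint_vel": joint speeds; "joint_efforts": joint torques, N m; "eef_pos": TCP position; "tool_rot": TCP orientation; "wrist_force": force on the tool from outside, world axes, zero at the start; "torque": the same for the moment, N m; "width": finger opening in m.
Only numpy, scipy, OpenCV 4.12 (cv2) and the standard library are available. Lean on these libraries where they do the work, as an engineer would, in place of code of your own. Each camera call takes 0.05 s, during which the arm holds its last target.

TASK

Pick the notched scraper blade up from its rest and lay it flat on the bed of the blade holder, notch end towards the upright stop, with the notch over the locating pin and the blade pushed fully home, flush and square against the stop's upright face. The pin may stand off the holder's centre line, so find it gently by feel and do not force the blade against pin, stop or bed (never more than about 30 N). Let go of it there, and leave the small objects around the work where they are.

Things in the scene. Friction and masses are not known exactly. Their poses are not given: they have to be found in the camera images.
- blade: loose flat steel scraper blade, 80 x 44 x 5 mm (x, y, z), about 0.1 kg, lying flat on its rest. Origin: centre of its underside; +x to the notched end, z up. Notch: open slot in the middle of the +x end, 8.5 mm wide, 12 mm deep (x 28 to 40). The last 9 mm at -x are the thin cutting edge. Best held across its 44 mm width near the middle, all of the fingers within x -30 to 8 mm. Over 30 N against the holder damages it.
- rest: fixed rest on which the blade waits. Origin: centre of its underside, on the table. Foot plate 78 x 50 x 6 mm (screw heads to 9 mm high near its corners) with a black rail along x, 64 mm long, 16 mm wide, top 24 mm above the table: the blade's long edges overhang by about 14 mm each side, so fingers can pass below them.
- holder: blade holder, fixed in a run. Origin: centre of its underside, on the table; +x to the stop, z up. Base plate x -58 to 66, 76 wide, 8 mm thick. On it a flat bed, top z = 24 mm: a rail 16 mm wide from x -40 to 12 (fingers fit beside it, below the blade's edges), 40 wide to x 24, then a dark ledge 50 wide to x 40, where the dark stop rises to z = 38 mm (its screw heads to 42).
- home (a point): a point of the holder on its centre line, on the bed (holder x = 0, y = 0, z = 24 mm), same axes as the holder. A blade fully home has its origin at x = 0, z = 0 in this frame, and at the y of the pin within about 1 mm; its x axis runs along the holder's +x.
- face (a point): centre-line point of the stop's upright face (looks to -x) at bed height, holder x = 40 mm, holder axes. One upright flat-sided pin, 6 x 6 mm, top 9 mm over the bed, has its axis 6 mm in front of the face. Pin, ledge and face are one block clamped up to 10 mm left or right (y) of the centre line; this setting is not measured: find it by feel. A blade whose notch misses the pin stops 9 mm short.
- cal_box: bystander: a flat blue square box 50 x 50 x 13 mm, lying on the table between rest and holder; origin at the centre of its underside. Leave it alone.
- bubble_level: bystander: a small round bubble level, 30 mm across, 9 mm high, on the table between rest and holder; origin at the centre of its underside. Leave it alone.
- tip_box: bystander: a flat grey box with a clear lid, 45 x 62 x 16 mm, on the table to the right of the holder; origin at the centre of its underside. Leave it alone.
Mind the look-alikes: they are no part of the job. Of the things shaped like the blade, the steel one is meant.

How it is judged:
On the way:
1. the blade has been lifted off its rest, held in the gripper (height (world z) of blade above 0.04 m and contact force between blade and the fingers above 1 N), for 0.2 s.
At the end, for the whole second after the job is handed in: The blade lies at rest and released on the bed, underside within 1.5 mm of bed height, tilt under 0.05 rad, notched end within 1.5 mm of the stop's face (so the notch is over the pin), square to the holder within 0.06 rad, within 12.5 mm of its centre line (x of blade in the frame of holder between -0.0015 and 0.0015 m and y of blade in the frame of holder between -0.0125 and 0.0125 m and z of blade in the frame of holder between 0.0225 and 0.0255 m and angle between blade's own z axis and vertical below 0.05 rad and angle between the x axis of blade and the x axis of holder, either way round below 0.06 rad and linear speed of blade below 0.01 m/s and angular speed of blade below 0.1 rad/s); the robot touches nothing.
It fails at once if the blade is pressed against or dropped on the holder, its pin or its stop with more than 30 N (contact force between blade and holder above 30 N).
It fails at once if the cal box is moved by more than 15 mm (distance of cal_box from where it was at the start of the episode above 0.015 m).
It fails at once if the bubble level is moved by more than 15 mm (distance of bubble_level from where it was at the start of the episode above 0.015 m).
It fails at once if the tip box is moved by more than 15 mm (distance of tip_box from where it was at the start of the episode above 0.015 m).
It also fails if it takes over 64 s, if anything falls off the work surface, if the arm or the gripper's body presses on something with over 40 N, if the wrist force passes 120 N, or if a joint passes its speed limit or range.

## Working session

There is one attempt and no reset: what is moved stays moved. The work goes in short steps, Python scripts to look and compute and a tool call to move; the robot and the scene stay as the last step left them, time stands still between calls to the robot, and variables do not carry over. Pictures are saved under pics/ and viewed, and the job is handed in when it is done.

Besides the shell and the picture viewer there is one more tool, called after ">>>" by a JSON object that holds its "api" and its "payload". jog_arm: Moves the arm, as the interface text tells. Its arguments: {"type":"object","properties":{"increments":{"type":"array"}},"required":["increments"]}

```bash
ls; mkdir -p pics; python3 - <<'E'
from rig import telemetry, viewer, r
import cv2
print(telemetry.read_state()); print(r.pinch_z)
for n in ["scene","side","wrist"]:
    print(n,viewer.camera_info(n)); cv2.imwrite(f"pics/{n}0.png",viewer.capture(n))
E
```

```text
pics
{'clock': 0.0, 'joint_pos': array([-1.35400105e+00,  4.23830197e-01,  1.63067507e+00,  7.53327733e-06,
        1.08856353e+00, -1.89745138e-02]), 'joint_vel': array([ 0.00011982,  0.00254468, -0.00020891, -0.00011584, -0.00147443,
       -0.00072789]), 'joint_efforts': array([-1.93435269e-03, -5.44631052e+01, -2.73661691e+01,  6.42411411e-02,
        2.28342321e-02, -1.13913802e-04]), 'eef_pos': array([ 0.14592142, -0.60717325,  0.22191419]), 'tool_rot': array([-1.57227208e+00,  3.46751883e-05, -2.90582638e+00]), 'wrist_force': array([-0.25222395, -0.07474524, -0.58256046]), 'torque': array([ 0.02834017, -0.00656421,  0.02643898]), 'width': 0.0881077689024977}
0.0187
scene {'vfov': 57.9909895987174, 'cx': 276.71200448448684, 'cy': 213.26551280226388, 'extrinsics': array([[-0.68865222, -0.72502377, -0.00993183,  0.24399212],
       [ 0.52451335, -0.50756454,  0.6835671 , -0.31568161],
       [-0.50064344,  0.46553063,  0.7298201 , -0.86303985],
       [ 0.        ,  0.        ,  0.        ,  1.        ]])}
side {'vfov': 48.92795449436475, 'cx': 287.49983514649966, 'cy': 209.4519197790759, 'extrinsics': array([[-0.81898931, -0.57374391, -0.00862788,  0.29079852],
       [ 0.33510753, -0.49044584,  0.80446617, -0.21547332],
       [-0.46578907,  0.65595793,  0.5939358 , -0.88236133],
       [ 0.        ,  0.        ,  0.        ,  1.        ]])}
wrist {'vfov': 60.098657798364755, 'cx': 280.23707109039344, 'cy': 209.24190387319604, 'T_tool_cam': array([[ 1.81643193e-04, -9.62359315e-01, -2.71780272e-01,
        -7.42755611e-02],
       [-3.47351799e-04,  2.71780199e-01, -9.62359290e-01,
        -1.62129739e-01],
       [ 9.99999923e-01,  2.69209381e-04, -2.84910217e-04,
         4.52929082e-04],
       [ 0.00000000e+00,  0.00000000e+00,  0.00000000e+00,
         1.00000000e+00]])}
```

View pics/scene0.png

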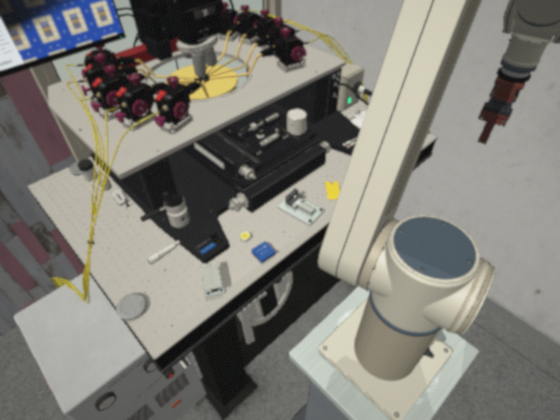

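View pics/side0.png

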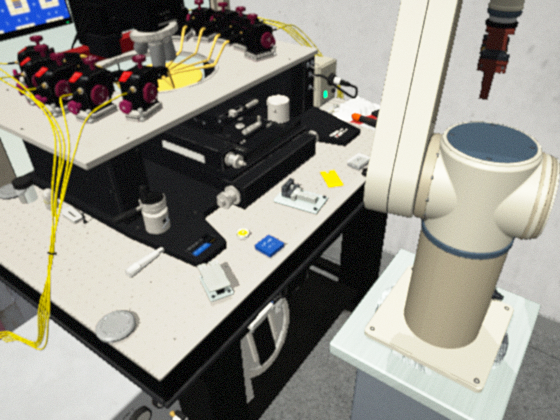

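View pics/wrist0.png

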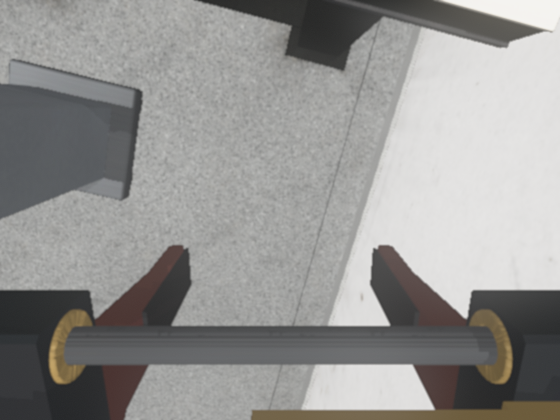

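The scene view shows the holder near (302,205), the blue box at (263,252), the level at (246,236), and the rest with blade near (213,278). I'll enlarge these and compute rough positions.

```bash
cat > h.py <<'E'
import numpy as np, cv2
from rig import telemetry, viewer, r
from scipy.spatial.transform import Rotation as R
def ray(n,u,v,state=None):
    c=viewer.camera_info(n); f=210/np.tan(np.radians(c['vfov']/2))
    d=np.array([(u-c['cx'])/f,-(v-c['cy'])/f,-1.])
    if n=='wrist':
        T=np.eye(4);T[:3,:3]=R.from_euler('xyz',state['tool_rot']).as_matrix();T[:3,3]=state['eef_pos']
        M=T@c['T_tool_cam']
    else: M=np.linalg.inv(c['extrinsics'])
    return M[:3,3],M[:3,:3]@d
def pt(n,u,v,z,state=None):
    o,d=ray(n,u,v,state); return o+d*(z-o[2])/d[2]
def proj(n,p,state=None):
    c=viewer.camera_info(n); f=210/np.tan(np.radians(c['vfov']/2))
    if n=='wrist':
        T=np.eye(4);T[:3,:3]=R.from_euler('xyz',state['tool_rot']).as_matrix();T[:3,3]=state['eef_pos']
        E=np.linalg.inv(T@c['T_tool_cam'])
    else: E=c['extrinsics']
    q=E[:3,:3]@np.asarray(p)+E[:3,3]
    return np.array([c['cx']+f*q[0]/-q[2],c['cy']-f*q[1]/-q[2]])
E
python3 - <<'E'
from h import *
for n,b in [("scene",(180,160,360,310)),("side",(180,150,370,310))]:
    im=cv2.imread(f"pics/{n}0.png")[b[1]:b[3],b[0]:b[2]]
    cv2.imwrite(f"pics/{n}0z.png",cv2.resize(im,None,fx=4,fy=3.7 if 0 else 4,interpolation=cv2.INTER_CUBIC)[:600,:800])
for n,l in dict(scene=[('rest',213,278,.0),('hold',302,207,.01),('box',263,252,.01),('lev',246,236,.01),('yel',333,190,0)],side=[('rest',216,284,0),('hold',301,198,.01),('box',269,245,.01),('lev',243,234,.01),('yel',331,179,0)]).items():
    for k,u,v,z in l: print(n,k,pt(n,u,v,z).round(3))
E
```

```text
scene rest [0.43  0.161 0.   ]
scene hold [ 0.441 -0.19   0.01 ]
scene box [0.396 0.012 0.01 ]
scene lev [0.473 0.009 0.01 ]
scene yel [ 0.431 -0.325  0.   ]
side rest [0.421 0.167 0.   ]
side hold [ 0.44  -0.183  0.01 ]
side box [0.397 0.014 0.01 ]
side lev [0.471 0.017 0.01 ]
side yel [ 0.43  -0.319  0.   ]
```

View pics/scene0z.png

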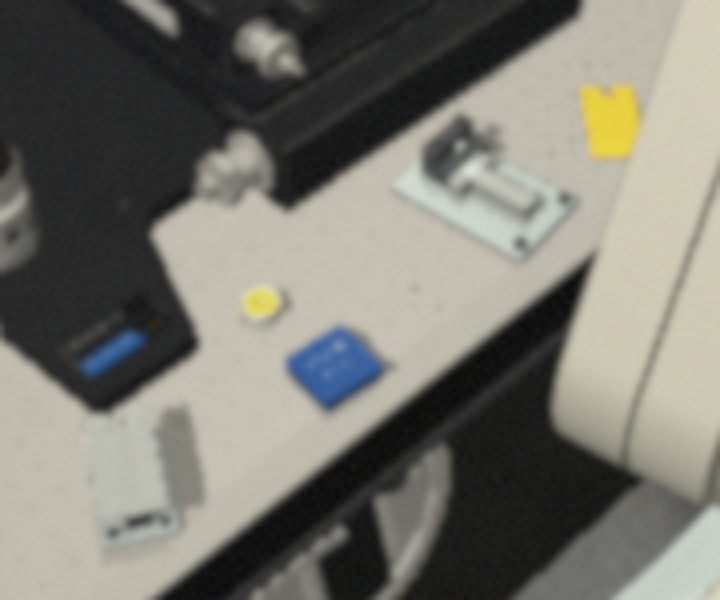

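View pics/side0z.png

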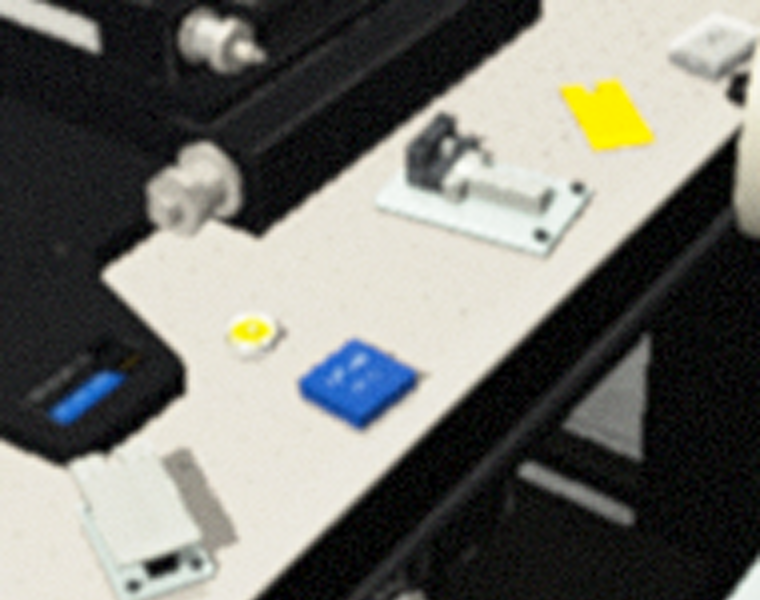

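```bash
python3 - <<'E'
from h import *
for u,v in [(70,465),(150,440),(200,540),(120,567)]: print(pt('side',180+u/4,150+v/4,.029).round(4))
print('holder base: far-left, far-right?, near')
for u,v in [(377,203),(548,252),(592,185)]: print(pt('side',180+u/4,150+v/4,.008).round(4))
for u,v in [(393,185),(523,258),(578,202)]: print(pt('scene',180+u/4,160+v/4,.008).round(4))
E
```

```text
[0.4664 0.1704 0.029 ]
[0.4447 0.1321 0.029 ]
[0.3744 0.1731 0.029 ]
[0.3949 0.2095 0.029 ]
holder base: far-left, far-right?, near
[ 0.4921 -0.1359  0.008 ]
[ 0.3727 -0.1535  0.008 ]
[ 0.3877 -0.2319  0.008 ]
[ 0.496  -0.1413  0.008 ]
[ 0.375  -0.1583  0.008 ]
[ 0.3847 -0.2303  0.008 ]
```

```bash
python3 - <<'E'
from h import *
def tri(a,b):
    (o1,d1),(o2,d2)=ray('scene',*a),ray('side',*b)
    A=np.stack([d1,-d2],1); s,*_=np.linalg.lstsq(A,o2-o1,rcond=None)
    return (o1+d1*s[0]).round(3),(o2+d2*s[1]).round(3)
print('shelf near corner',tri((137,150),(91,171)))
print('shelf right',tri((347,65),(315,52)))
print('stage knob',tri((238,203),(228,196)))
E
```

```text
shelf near corner (array([ 1.078,  0.023, -0.007]), array([ 1.063,  0.015, -0.023]))
shelf right (array([ 0.721, -0.713,  0.19 ]), array([ 0.734, -0.708,  0.197]))
stage knob (array([ 0.553, -0.033,  0.057]), array([ 0.554, -0.032,  0.058]))
```

>>> {"api": "jog_arm", "payload": {"increments": [[0,-38,0,-34,0],[0,-38,0,-34,0],[0,-38,0,-34,0],[0,-38,0,-34,0],[0,-38,0,-34,0],[0,-38,0,-34,0],[0,-38,0,-34,0],[0,-38,0,-34,0],[0,-38,0,-34,0],[0,-38,0,-34,0]]}}

```text
clock: 1.4
eef_pos: [0.4368, -0.1868, 0.2227]
tool_rot: [-1.571, 0.0, -2.906]
wrist_force: [1.2, -0.8, 0.2]
width: 0.0877
```

>>> {"api": "jog_arm", "payload": {"increments": [[0,0,2,0,-0.18],[0,0,2,0,-0.18],[0,0,2,0,-0.18],[0,0,2,0,-0.18],[0,0,2,0,-0.18],[0,0,2,0,-0.18],[0,0,2,0,-0.18],[0,0,2,0,-0.18],[0,0,2,0,-0.18],[0,0,2,0,-0.18]]}}

```text
clock: 2.65
eef_pos: [0.4359, -0.1882, 0.2025]
tool_rot: [-1.571, 0.0, -1.1]
wrist_force: [-0.7, 0.1, -0.2]
width: 0.0878
```

>>> {"api": "jog_arm", "payload": {"increments": [[0,0,0,0,-0.18],[0,0,0,0,-0.18],[0,0,0,0,-0.18],[0,0,0,0,-0.18],[0,0,0,0,-0.18],[0,0,0,0,-0.18],[0,0,0,0,-0.16],[0,0,0,0,0],[0,0,0,0,0]]}}

```text
clock: 3.78
eef_pos: [0.436, -0.1883, 0.2026]
tool_rot: [-1.571, 0.0, 0.131]
wrist_force: [-0.3, -0.4, 0.9]
width: 0.0879
```

```bash
cat > look.py <<'E'
import sys,pickle
from h import *
n=sys.argv[1]; s=telemetry.read_state(); im=viewer.capture('wrist'); cv2.imwrite(f'pics/{n}.png',im); pickle.dump(s,open(f'pics/{n}.pkl','wb'))
print(s['clock'],s['eef_pos'].round(4),s['tool_rot'].round(4),s['joint_pos'].round(3),s['wrist_force'].round(2),s['width'])
cv2.imwrite(f'pics/{n}.png',im); cv2.imwrite(f'pics/{n}v.png',cv2.resize(im,None,fx=1.42,fy=1.42,interpolation=cv2.INTER_CUBIC))
E
python3 look.py w1
```

```text
3.775 [ 0.436  -0.1883  0.2026] [-1.5707e+00  1.0000e-04  1.3110e-01] [-0.433  0.231  1.97   0.     0.941 -2.135] [-0.34 -0.42  0.93] 0.0878707711608359
```

View pics/w1.png

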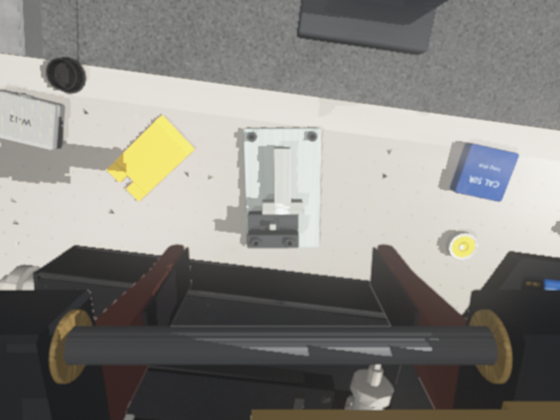

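The wrist view shows the holder base at cols 244–322, rows 127–247, with its stop block (cols 249–300) visibly off the base's centre towards -y, and the pin near (272,228). Zooming in.

```bash
python3 - <<'E'
from h import *
im=cv2.imread('pics/w1.png')[115:260,230:335]
cv2.imwrite('pics/w1z.png',cv2.resize(im,None,fx=4.1,fy=4.1,interpolation=cv2.INTER_CUBIC)[:600])
E
```

```text
(no output)
```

View pics/w1z.png

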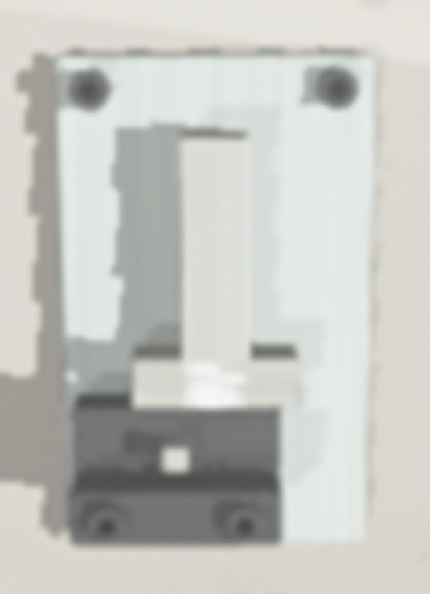

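```bash
python3 - <<'E'
from h import *
import pickle
s=pickle.load(open('pics/w1.pkl','rb'))
f=lambda u,v,z: pt('wrist',230+u/4.1,115+v/4.1,z,s)
P=dict(nl=(180,135,.024),nr=(247,135,.024),fl=(183,358,.024),fr=(251,358,.024),pin=(175,460,.033),ledgeL=(72,440,.024),ledgeR=(280,440,.024),stopL=(72,490,.038),stopR=(280,490,.038),led0L=(76,407,.024),led0R=(280,407,.024),b0=(57,55,.008),b1=(378,60,.008),b2=(365,543,.008),scr0=(89,89,.01),scr1=(338,88,.01))
Q={k:f(*v) for k,v in P.items()}
for k,v in Q.items(): print(k,v.round(4))
d=(Q['fl']+Q['fr']-Q['nl']-Q['nr'])/2; print('yaw rail',np.arctan2(d[1],d[0]),np.linalg.norm(d))
for a,b in [('nl','nr'),('ledgeL','ledgeR'),('stopL','stopR'),('scr0','scr1')]:
    e=Q[b]-Q[a]; print(a,'yaw',np.arctan2(-e[0],e[1]),np.linalg.norm(e))
e=Q['b2']-Q['b1']; print('edge',np.arctan2(e[1],e[0]),np.linalg.norm(e))
E
```

```text
nl [ 0.3996 -0.1996  0.024 ]
nr [ 0.3977 -0.1845  0.024 ]
fl [ 0.4515 -0.1923  0.024 ]
fr [ 0.4494 -0.1764  0.024 ]
pin [ 0.4739 -0.1912  0.033 ]
ledgeL [ 0.4751 -0.2162  0.024 ]
ledgeR [ 0.4686 -0.1666  0.024 ]
stopL [ 0.4827 -0.2142  0.038 ]
stopR [ 0.4763 -0.1662  0.038 ]
led0L [ 0.4668 -0.2161  0.024 ]
led0R [ 0.4604 -0.1678  0.024 ]
b0 [ 0.3867 -0.2306  0.008 ]
b1 [ 0.378  -0.1558  0.008 ]
b2 [ 0.4982 -0.1395  0.008 ]
scr0 [ 0.3933 -0.2222  0.01  ]
scr1 [ 0.3855 -0.1643  0.01  ]
yaw rail 0.14809857497128695 0.05233382403412293
nl yaw 0.13093123004929072 0.015212473206720513
ledgeL yaw 0.13098884609220268 0.0499849083577319
stopL yaw 0.13099893943239022 0.04839437182242977
scr0 yaw 0.13487277315129484 0.05836806614405957
edge 0.1347685233094333 0.12129465634891703
```

Holder measured: home ≈ (0.438,-0.186), yaw ≈ 0.134. The pin is at holder x 34.6 (expected 34), y ≈ -9.5 mm. Next I'll look at the rest.

>>> {"api": "jog_arm", "payload": {"increments": [[0,3,0,44,0],[0,3,0,44,0],[0,3,0,44,0],[0,3,0,44,0],[0,3,0,44,0],[0,3,0,44,0],[0,3,0,44,0],[0,3,0,44,0],[0,0,0,0,0.16],[0,0,0,0,0.16]]}}

```text
clock: 5.08
eef_pos: [0.4126, 0.1645, 0.2026]
tool_rot: [-1.571, 0.0, -0.191]
wrist_force: [-0.3, 0.6, 0.2]
width: 0.0876
```

>>> {"api": "jog_arm", "payload": {"increments": [[0,0,0,0,0.16],[0,0,0,0,0.16],[0,0,0,0,0],[0,0,0,0,0]]}}

```text
clock: 5.58
eef_pos: [0.4128, 0.1637, 0.2027]
tool_rot: [-1.571, -0.0, -0.503]
wrist_force: [-0.5, 0.1, 1.1]
width: 0.0874
```

```bash
python3 look.py w2; python3 - <<'E'
from h import *
im=cv2.imread('pics/w2.png')[90:270,200:370]
cv2.imwrite('pics/w2z.png',cv2.resize(im,None,fx=3.3,fy=3.3,interpolation=cv2.INTER_CUBIC))
E
```

```text
5.575 [0.4128 0.1637 0.2027] [-1.5707 -0.     -0.5035] [ 0.351  0.184  2.032  0.     0.925 -0.717] [-0.47  0.14  1.14] 0.08737421071031573
```

View pics/w2.png

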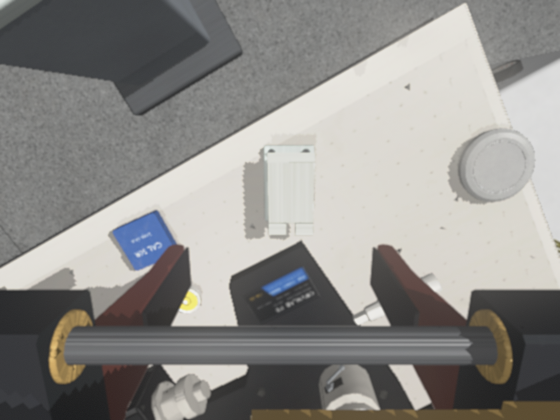

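View pics/w2z.png

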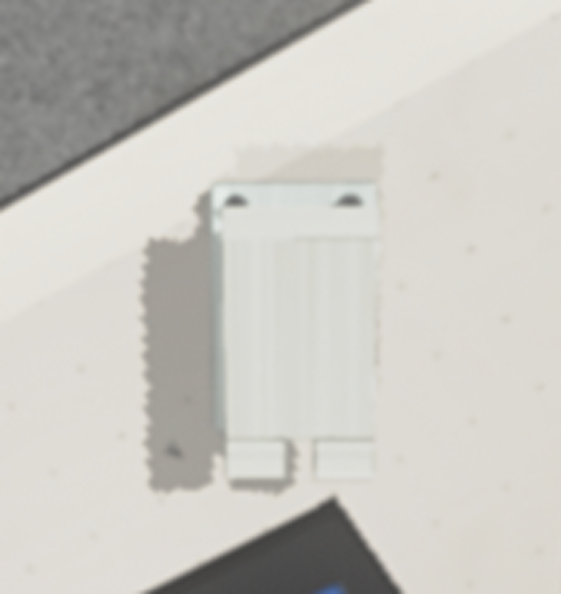

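```bash
python3 - <<'E'
from h import *
import pickle
s=pickle.load(open('pics/w2.pkl','rb'))
f=lambda u,v,z: pt('wrist',200+u/3.3,90+v/3.3,z,s)
P=dict(n0=(228,480,.029),n1=(374,480,.029),m0=(222,238,.029),m1=(377,238,.029),c0=(220,209,.0265),c1=(378,209,.0265),nl=(289,460,.029),nr=(315,460,.029),f0=(213,184,.006),f1=(378,184,.006))
Q={k:f(*v) for k,v in P.items()}
for k,v in Q.items(): print(k,v.round(4))
for a,b in [('n0','n1'),('m0','m1'),('f0','f1'),('nl','nr')]:
    e=Q[b]-Q[a]; print(a,'yaw',np.arctan2(-e[0],e[1]),np.linalg.norm(e))
n=(Q['n0']+Q['n1'])/2;m=(Q['m0']+Q['m1'])/2;c=(Q['c0']+Q['c1'])/2
d=n-m; print('axis yaw',np.arctan2(d[1],d[0]),np.linalg.norm(d), np.linalg.norm(n-c)); 
w=-.505; ax=np.array([np.cos(w),np.sin(w),0]); print('centre', n-.04*ax, m+.031*ax, (Q['nl']+Q['nr'])/2-ax*.034)
E
```

```text
n0 [0.4489 0.1308 0.029 ]
n1 [0.4698 0.1688 0.029 ]
m0 [0.3852 0.1646 0.029 ]
m1 [0.4062 0.2028 0.029 ]
c0 [0.3781 0.1679 0.0265]
c1 [0.3995 0.2068 0.0265]
nl [0.4521 0.1497 0.029 ]
nr [0.4558 0.1564 0.029 ]
f0 [0.3725 0.1678 0.006 ]
f1 [0.3961 0.2107 0.006 ]
n0 yaw -0.5035698255339113 0.043416296829455366
m0 yaw -0.5036329288169987 0.04355564603405052
f0 yaw -0.5036460732172195 0.04894013323405929
nl yaw -0.5035753180184529 0.0076946242227433894
axis yaw -0.4896156875516805 0.07214261891944909 0.07999008098285461
centre [0.42435593 0.16913995 0.029     ] [0.42282647 0.16871734 0.029     ] [0.42422616 0.16948185 0.029     ]
```

>>> {"api": "jog_arm", "payload": {"increments": [[0,-3,20,10,0],[0,0,40,0,0],[0,0,40,0,0],[0,0,40,0,0],[0,0,20,0,0],[0,0,0,0,0],[0,0,0,0,0]]}}

```text
clock: 6.5
eef_pos: [0.4155, 0.1741, 0.0433]
tool_rot: [-1.57, -0.001, -0.505]
wrist_force: [0.6, -0.1, 0.4]
width: 0.0877
```

```bash
python3 look.py w3
```

```text
6.5 [0.4155 0.1741 0.0433] [-1.5701e+00 -6.0000e-04 -5.0520e-01] [ 0.37   0.493  2.107 -0.     0.541 -0.695] [ 0.62 -0.08  0.44] 0.08768635155497624
```

View pics/w3.png

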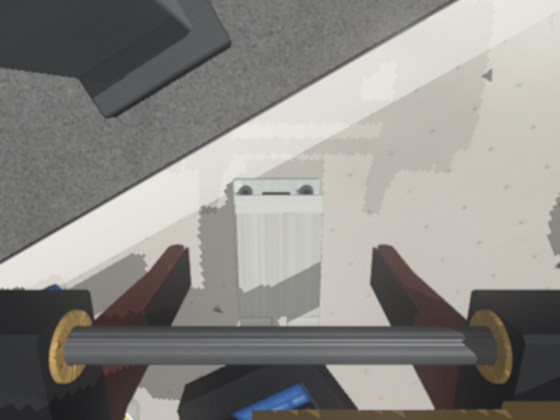

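The blade is centred between the fingers (cols 236–322 against 281) and its near end is at row ~197. Descend and grip.

```bash
python3 - <<'E'
from h import *
import pickle
s=pickle.load(open('pics/w3.pkl','rb'))
a=pt('wrist',237,213,.029,s);b=pt('wrist',322,212,.029,s);m=(a+b)/2
T=R.from_euler('xyz',s['tool_rot']).as_matrix()
print(a,b,np.linalg.norm(b-a),'mid in tool',T.T@(m-s['eef_pos']),'expect x -31-(-10)=-21')
E
```

```text
[0.38521752 0.16534682 0.029     ] [0.40559371 0.20325211 0.029     ] 0.043034869291157636 mid in tool [-0.02253611  0.01427834 -0.00082434] expect x -31-(-10)=-21
```

>>> {"api": "jog_arm", "payload": {"increments": [[0,0,16,0,0],[0,0,14,0,0],[0,0,0,0,0],[0,0,0,0,0]]}}

```text
clock: 7.05
eef_pos: [0.4148, 0.1739, 0.0124]
tool_rot: [-1.571, 0.0, -0.506]
wrist_force: [-0.3, -0.2, 0.6]
width: 0.0878
```

>>> {"api": "jog_arm", "payload": {"increments": [[0.3,0,0,0,0],[0.45,0,0,0,0],[0.6,0,0,0,0],[1,0,0,0,0],[1,0,0,0,0],[1,0,0,0,0],[1,0,0,0,0],[1,0,0,0,0]]}}

```text
clock: 8.05
eef_pos: [0.415, 0.1739, 0.0127]
tool_rot: [-1.571, 0.0, -0.506]
wrist_force: [-0.2, -0.2, 1.9]
width: 0.044
```

>>> {"api": "jog_arm", "payload": {"increments": [[1,0,-5,0,0],[1,0,-10,0,0],[1,0,-15,0,0],[1,0,-20,0,0],[1,0,-20,0,0],[1,0,0,0,0],[1,0,0,0,0]]}}

```text
clock: 8.93
eef_pos: [0.4149, 0.1739, 0.0828]
tool_rot: [-1.571, -0.0, -0.506]
wrist_force: [0.3, 0.1, -1.0]
width: 0.0434
```

```bash
python3 look.py w4
```

```text
8.925 [0.4149 0.1739 0.0828] [-1.5706e+00 -2.0000e-04 -5.0580e-01] [ 0.37   0.41   2.097 -0.     0.634 -0.695] [ 0.3   0.12 -1.01] 0.04335326316926815
```

View pics/w4v.png

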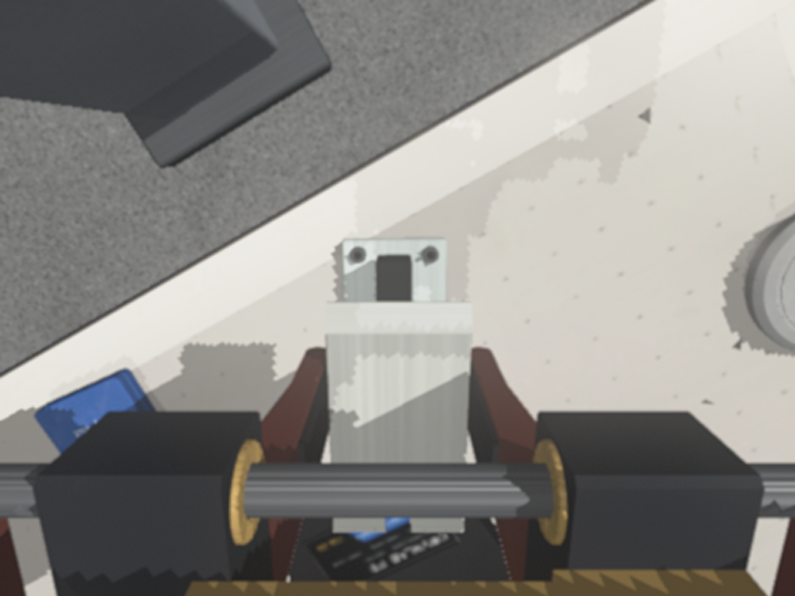

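```bash
python3 - <<'E'
from h import *
import pickle
s=pickle.load(open('pics/w4.pkl','rb'))
T=R.from_euler('xyz',s['tool_rot']).as_matrix()
g=lambda u,v,z:(T.T@(pt('wrist',u/1.42,v/1.42,z,s)-s['eef_pos'])*1e3).round(1)
z=s['eef_pos'][2]+.0167
for q in [(327,333),(471,333),(333,531),(465,531),(385,527),(412,527)]: print(q,g(*q,z))
E
```

```text
(327, 333) [-21.9 -16.7 -21.6]
(471, 333) [-21.8 -16.7  21.4]
(333, 531) [ 48.7 -16.7 -22.3]
(465, 531) [ 48.7 -16.7  22.1]
(385, 527) [ 47.1 -16.7  -4.8]
(412, 527) [ 47.1 -16.7   4.3]
```

Held level; blade origin sits at tool x ≈ +9 mm. Carry it over the holder, 20 mm short of home.

>>> {"api": "jog_arm", "payload": {"increments": [[1,9,-5,-16,0],[1,18,-5,-33,0],[1,18,0,-33,0],[1,18,0,-33,0],[1,18,0,-33,0],[1,18,0,-33,0],[1,18,0,-33,0],[1,18,0,-33,0],[1,18,0,-33,0],[1,15,0,-32,0]]}}

```text
clock: 10.22
eef_pos: [0.4103, -0.1815, 0.0919]
tool_rot: [-1.571, 0.001, -0.506]
wrist_force: [0.1, -0.5, -0.3]
width: 0.0435
```

>>> {"api": "jog_arm", "payload": {"increments": [[1,9,0,-17,0],[1,0,0,0,-0.1],[1,0,0,0,-0.16],[1,0,0,0,-0.16],[1,0,0,0,-0.16],[1,0,0,0,-0.06],[1,0,0,0,0],[1,0,0,0,0]]}}

```text
clock: 11.22
eef_pos: [0.4101, -0.1995, 0.0922]
tool_rot: [-1.57, 0.001, 0.133]
wrist_force: [0.5, 0.2, -0.9]
width: 0.0435
```

```bash
python3 look.py w5; python3 - <<'E'
from h import *
for n in ['scene','side']: 
    im=viewer.capture(n); cv2.imwrite(f'pics/{n}5.png',im)
    cv2.imwrite(f'pics/{n}5z.png',cv2.resize(im[130:280,200:390],None,fx=4,fy=4,interpolation=cv2.INTER_CUBIC))
E
```

```text
11.225 [ 0.4101 -0.1995  0.0922] [-1.5702e+00  8.0000e-04  1.3300e-01] [-0.479  0.398  2.079  0.     0.665 -2.183] [ 0.47  0.18 -0.89] 0.04348853274751341
```

View pics/w5v.png

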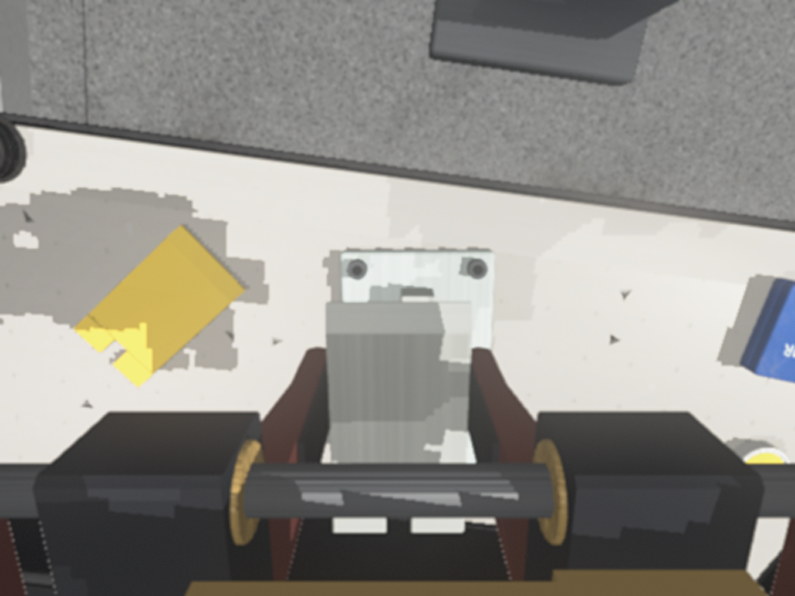

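View pics/side5z.png

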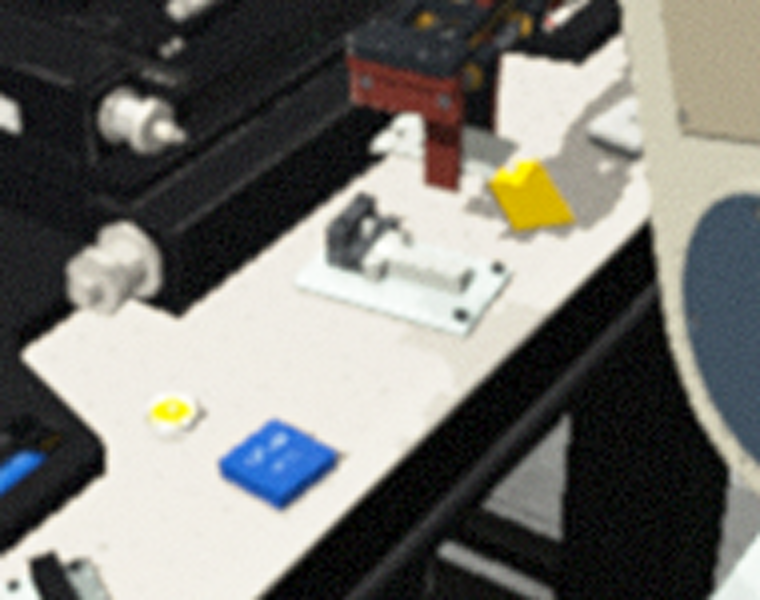

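View pics/scene5z.png

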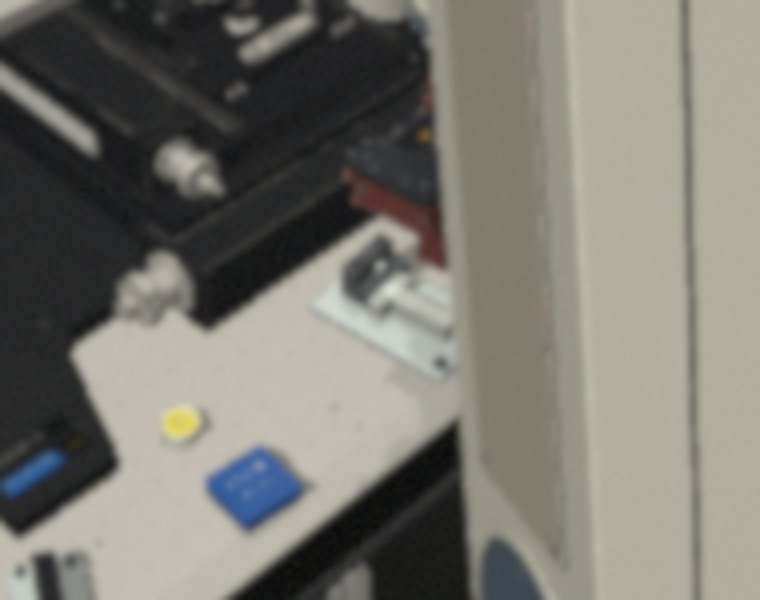

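>>> {"api": "jog_arm", "payload": {"increments": [[1,0,20,0,0],[1,0,25,0,0],[1,0,15,0,0],[1,0,8,0,0],[1,0,5,0,0],[1,0,3,0,0],[1,0,0,0,0],[1,0,0,0,0]]}}

```text
clock: 12.38
eef_pos: [0.4107, -0.1997, 0.017]
tool_rot: [-1.571, -0.001, 0.134]
wrist_force: [0.1, -0.9, -0.5]
width: 0.0434
```

```bash
python3 look.py w6; python3 - <<'E'
from h import *
for n in ['side']: 
    im=viewer.capture(n); cv2.imwrite(f'pics/{n}6.png',im)
    cv2.imwrite(f'pics/{n}6z.png',cv2.resize(im[150:250,240:370],None,fx=6,fy=6,interpolation=cv2.INTER_CUBIC))
E
```

```text
12.375 [ 0.4107 -0.1997  0.017 ] [-1.5711e+00 -5.0000e-04  1.3420e-01] [-0.479  0.555  2.097  0.     0.489 -2.184] [ 0.1  -0.94 -0.53] 0.043409831476365825
```

View pics/w6v.png

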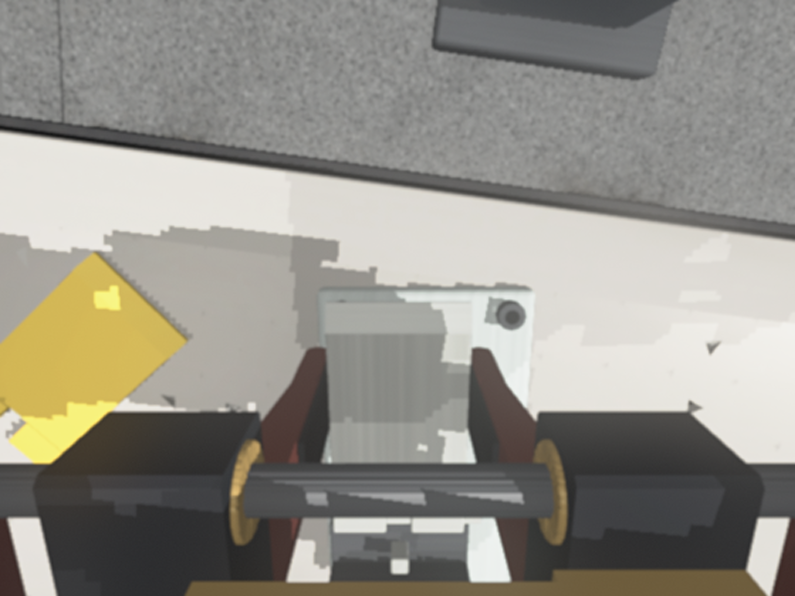

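View pics/side6z.png

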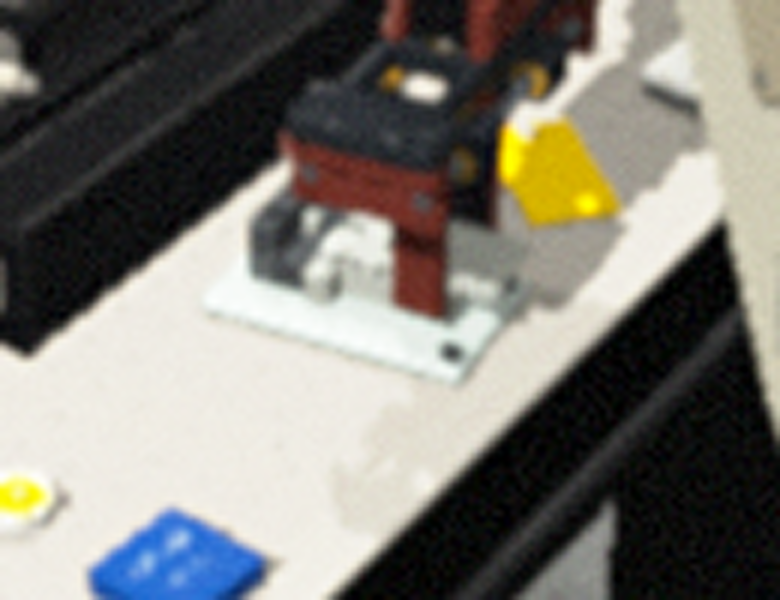

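Pin at (400,565) lines up with the notch centre (399). Lower to about 1.5 mm over the bed and slide in gently.

>>> {"api": "jog_arm", "payload": {"increments": [[1,0,1.5,0,0],[1,0,1,0,0],[1,3,0,0,0],[1,3,0,0,0],[1,2,0,0,0],[1,1,0,0,0],[1,0,0,0,0]]}}

```text
clock: 13.35
eef_pos: [0.4194, -0.1984, 0.0142]
tool_rot: [-1.571, -0.0, 0.134]
wrist_force: [-0.9, 0.3, -1.6]
width: 0.0439
```

```bash
python3 look.py w7
```

```text
13.35 [ 0.4194 -0.1984  0.0142] [-1.5708 -0.      0.1343] [-0.468  0.567  2.081  0.     0.494 -2.173] [-0.9   0.32 -1.65] 0.043858804207861674
```

View pics/w7v.png

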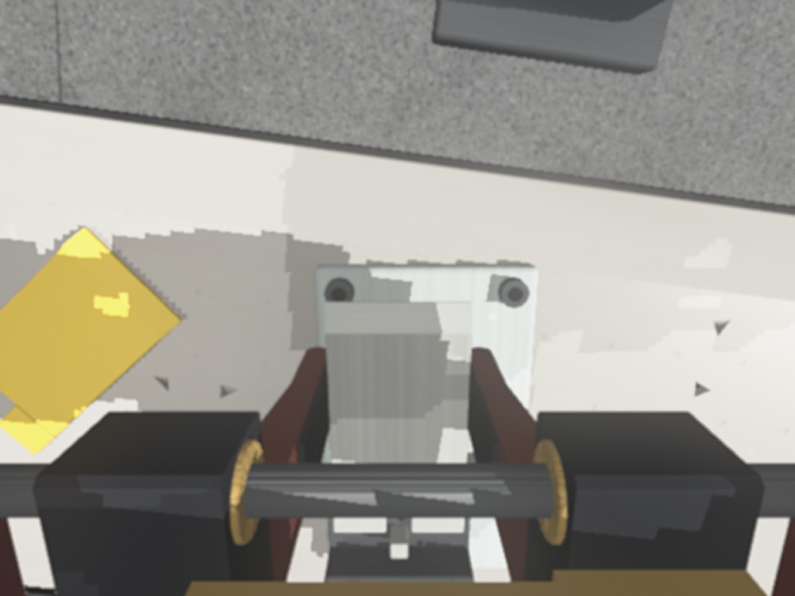

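>>> {"api": "jog_arm", "payload": {"increments": [[1,1,0,0,0],[1,1,0,0,0],[1,1,0,0,0],[1,1,0,0,0],[1,1,0,0,0],[1,1,0,0,0],[1,0,0,0,0]]}}

```text
clock: 14.28
eef_pos: [0.4254, -0.1976, 0.0142]
tool_rot: [-1.571, -0.0, 0.134]
wrist_force: [0.5, 0.1, -1.6]
width: 0.0436
```

No contact: the notch end has passed the pin front. Lower close to the bed, then advance in small steps.

>>> {"api": "jog_arm", "payload": {"increments": [[1,0.7,0.4,0,0],[1,0.7,0.4,0,0],[1,0.6,0,0,0],[1,0.5,0,0,0],[1,0.5,0,0,0],[1,0,0,0,0]]}}

```text
clock: 15.02
eef_pos: [0.4283, -0.1972, 0.0134]
tool_rot: [-1.571, -0.0, 0.134]
wrist_force: [0.2, 0.7, -0.4]
width: 0.0432
```

```bash
python3 look.py w8
```

```text
15.025 [ 0.4283 -0.1972  0.0134] [-1.5708e+00 -1.0000e-04  1.3420e-01] [-0.457  0.574  2.065  0.     0.503 -2.162] [ 0.17  0.75 -0.44] 0.043220818765224316
```

View pics/w8v.png

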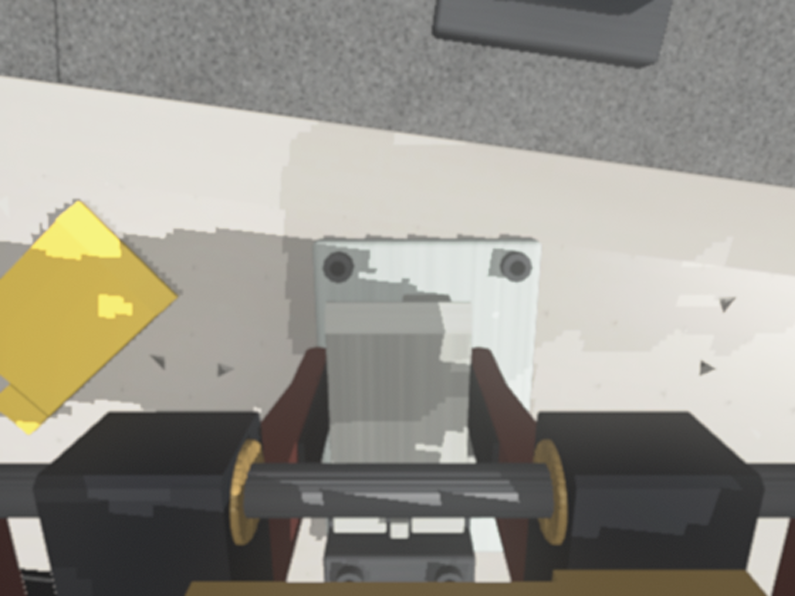

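Pin is inside the notch mouth (399,530), about 2.4 mm left to the stop. Feel forward.

>>> {"api": "jog_arm", "payload": {"increments": [[1,0.4,0,0,0],[1,0.4,0,0,0],[1,0.4,0,0,0],[1,0.3,0,0,0],[1,0,0,0,0]]}}

```text
clock: 15.7
eef_pos: [0.4297, -0.197, 0.0134]
tool_rot: [-1.571, 0.0, 0.134]
wrist_force: [-0.6, 0.9, -0.7]
width: 0.0434
```

>>> {"api": "jog_arm", "payload": {"increments": [[1,0.3,0,0,0],[1,0.2,0,0,0],[1,0,0,0,0]]}}

```text
clock: 16.08
eef_pos: [0.4303, -0.197, 0.0134]
tool_rot: [-1.571, -0.0, 0.134]
wrist_force: [0.3, 0.1, -1.3]
width: 0.0434
```

>>> {"api": "jog_arm", "payload": {"increments": [[1,0.2,0,0,0],[1,0.2,0,0,0],[1,0,0,0,0]]}}

```text
clock: 16.45
eef_pos: [0.4305, -0.1969, 0.0134]
tool_rot: [-1.571, 0.0, 0.134]
wrist_force: [-1.1, -0.5, -0.9]
width: 0.0435
```

>>> {"api": "jog_arm", "payload": {"increments": [[1,0.2,0,0,0],[1,0.1,0,0,0],[1,0,0,0,0]]}}

```text
clock: 16.82
eef_pos: [0.4306, -0.1968, 0.0133]
tool_rot: [-1.571, 0.001, 0.134]
wrist_force: [-3.2, -2.0, -0.8]
width: 0.0437
```

>>> {"api": "jog_arm", "payload": {"increments": [[1,0.2,0,0,0],[1,0.1,0,0,0],[1,0,0,0,0]]}}

```text
clock: 17.2
eef_pos: [0.4306, -0.1968, 0.0133]
tool_rot: [-1.57, 0.001, 0.134]
wrist_force: [-4.8, -3.2, -0.8]
width: 0.0436
```

Contact with the stop at the expected place (≈5 N). Now lower onto the bed by feel.

>>> {"api": "jog_arm", "payload": {"increments": [[1,0,0.2,0,0],[1,0,0.2,0,0],[1,0,0,0,0]]}}

```text
clock: 17.58
eef_pos: [0.4306, -0.1968, 0.0129]
tool_rot: [-1.57, 0.001, 0.134]
wrist_force: [-4.0, -2.9, 0.3]
width: 0.0433
```

>>> {"api": "jog_arm", "payload": {"increments": [[1,0,0.2,0,0],[1,0,0.1,0,0],[1,0,0,0,0]]}}

```text
clock: 17.95
eef_pos: [0.4306, -0.1968, 0.0128]
tool_rot: [-1.57, 0.001, 0.134]
wrist_force: [-5.1, -3.4, 4.3]
width: 0.0434
```

>>> {"api": "jog_arm", "payload": {"increments": [[1,0,0,-0.3,0],[1,0,0,0,0]]}}

```text
clock: 18.2
eef_pos: [0.4306, -0.1968, 0.0128]
tool_rot: [-1.57, 0.001, 0.134]
wrist_force: [-5.4, 0.2, 6.7]
width: 0.0434
```

>>> {"api": "jog_arm", "payload": {"increments": [[0.4,0,0,0,0],[0.35,0,0,0,0],[0.3,0,0,0,0],[0.3,0,0,0,0]]}}

```text
clock: 18.7
eef_pos: [0.4315, -0.1971, 0.0127]
tool_rot: [-1.571, -0.0, 0.134]
wrist_force: [0.4, 0.9, 0.1]
width: 0.0615
```

```bash
python3 look.py w9
```

```text
18.7 [ 0.4315 -0.1971  0.0127] [-1.5709e+00 -3.0000e-04  1.3430e-01] [-0.454  0.577  2.059  0.     0.505 -2.159] [0.37 0.91 0.08] 0.06149649022666695
```

View pics/w9v.png

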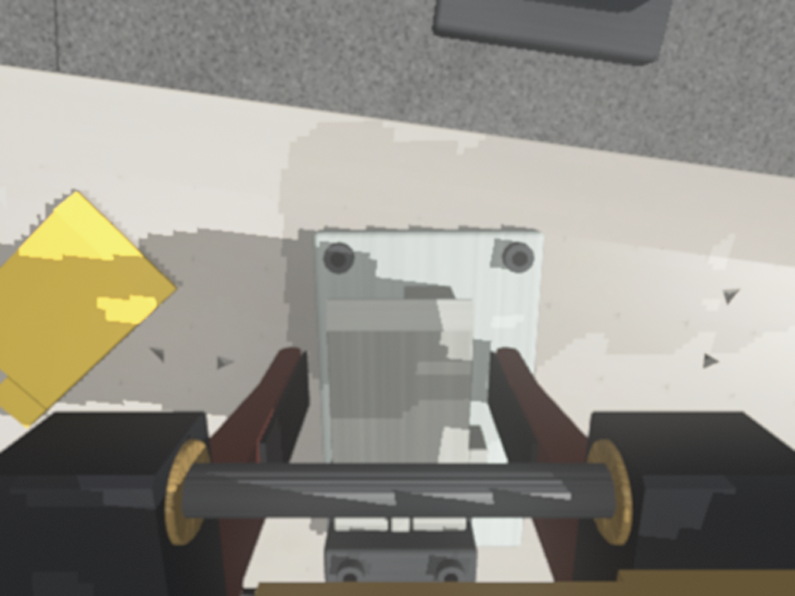

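Blade is free, pin at (400,524) in the notch, notch end by the stop edge. Rise straight and re-check from the earlier viewpoint.

>>> {"api": "jog_arm", "payload": {"increments": [[0.3,0,-5,0,0],[0.3,0,-10,0,0],[0.3,0,-25,0,0],[0.3,0,-40,0,0],[0.3,0,-40,0,0],[0,0,-40,0,0],[0,0,-20,0,0],[0,5,0,9,0],[0,0,0,0,0],[0,0,0,0,0]]}}

```text
clock: 20.0
eef_pos: [0.4344, -0.187, 0.1916]
tool_rot: [-1.57, 0.002, 0.135]
wrist_force: [0.3, -0.3, -0.0]
width: 0.088
```

```bash
python3 look.py w10; python3 - <<'E'
from h import *
im=cv2.imread('pics/w10.png')[115:260,230:335]
cv2.imwrite('pics/w10z.png',cv2.resize(im,None,fx=4.1,fy=4.1,interpolation=cv2.INTER_CUBIC)[:600])
E
```

```text
20.0 [ 0.4344 -0.187   0.1916] [-1.5697  0.0019  0.1348] [-0.432  0.245  1.982 -0.     0.916 -2.137] [ 0.26 -0.35 -0.04] 0.0880097005205397
```

View pics/w10z.png

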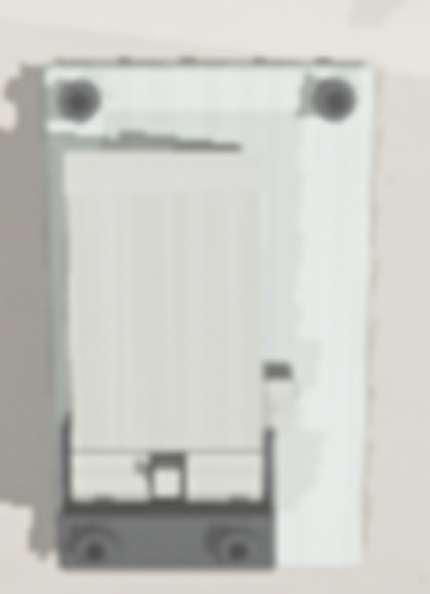

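View pics/w10.png

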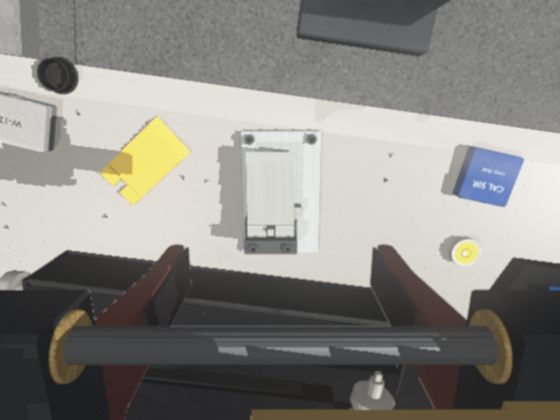

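```bash
python3 - <<'E'
from h import *
import pickle
s=pickle.load(open('pics/w10.pkl','rb'))
f=lambda u,v,z: pt('wrist',230+u/4.1,115+v/4.1,z,s)
H=np.array([.4383,-.1863,0]);w=.134;M=np.array([[np.cos(w),np.sin(w)],[-np.sin(w),np.cos(w)]])
g=lambda *a:(M@(f(*a)-H)[:2]*1e3).round(1)
for k,a in dict(n0=(71,501,.029),n1=(265,501,.029),m0=(67,188,.029),m1=(266,188,.029),cut0=(64,152,.025),cut1=(268,152,.025),notchbottom0=(71,452,.029),nb1=(265,452,.029),pin=(167,483,.033),stopL=(59,512,.038),stopR=(273,512,.038)).items(): print(k,g(*a))
for n in ['scene','side']:
    im=viewer.capture(n); cv2.imwrite(f'pics/{n}10z.png',cv2.resize(im[150:260,230:370],None,fx=5.4,fy=5.4,interpolation=cv2.INTER_CUBIC))
E
```

```text
n0 [ 40.6 -31.8]
n1 [40.6 13.1]
m0 [-32. -31.]
m1 [-32.   12.5]
cut0 [-39.4 -31.8]
cut1 [-39.4  13. ]
notchbottom0 [ 28.7 -31.5]
nb1 [28.6 13. ]
pin [34.8 -9.4]
stopL [ 39.9 -33.7]
stopR [39.9 14.6]
```

View pics/side10z.png

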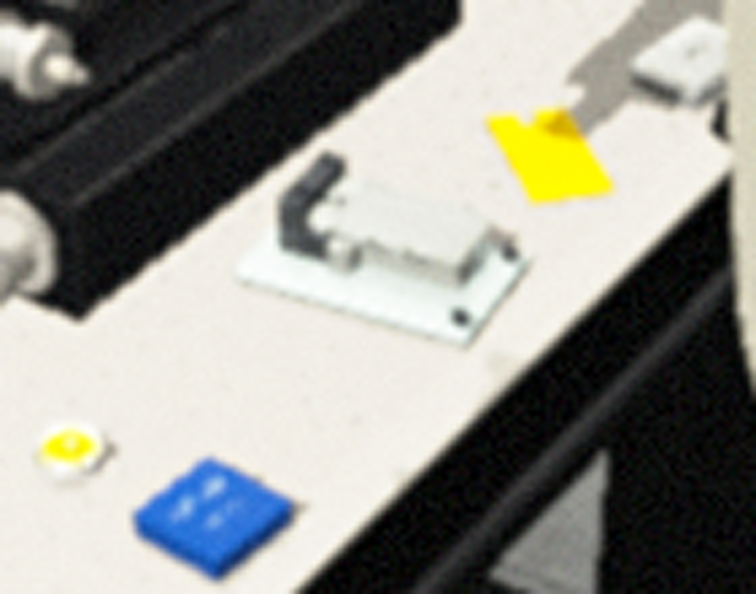

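The blade lies flat with its end at the stop face (x ≈ 40 mm), pin in the notch, square. Bystanders are in place and the robot is clear, so I'm handing in.

```bash
python3 -c "
from rig import r
print(r.hand_in())"
```

```text
the job is handed in; nothing more can be done
None
```

I picked the steel blade off its rest and laid it flat on the holder bed, with the notch over the pin and the end against the stop. I then released it, backed the arm clear and handed in at about 20 s of the 64 s allowed. The hand-in gives no verdict.

- **Pin:** the wrist camera put it about 9.5 mm to the -y side of the centre line. The blade slid over it with no measurable contact.
- **Forces:** the wrist force reached about 5–6 N at the stop and up to about 7 N on the bed. These are readings at the end of each move, all well under the 30 N limit.
- **Final position:** the last picture puts the notched end at holder x of about 40 mm (40.6 measured) and the cutting edge at -39.4 mm. That places the blade at x of about 0 to +0.6 mm and y of about -9.4 mm.
- **Fit:** the blade is square within measurement error, and the pin shows in the notch. The side view shows it lying flat.
- **Bystanders:** the blue box and bubble level look unmoved in the last pictures. I did not check the tip box by measurement, but the arm never went near it.

The measured +0.6 mm would put the blade slightly past the stop face, so I take it as camera error, which is within the 2 mm calibration. No other checks failed or disagreed.

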